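Scoop two brass balls out of a shouldered jar

TASK

Take the standing scoop by its handle, tip its lip down into the clear screwed-down jar, slide it under the two brass balls up to the wall behind them, and right it there so that both lie in the pan. Lift the loaded scoop out upright and stand it on the bare worktop, clear of the jar, with both balls still in it. Do not touch the balls with the fingers.

Things in the scene. Friction and masses are not known exactly. Their poses are not given: they have to be found in the camera images.
- scoop_grip (a point): Centre of the upright wooden grip (20 mm in x, 16 in y, 50 high) of a loose steel scoop, 160 g, that stands by itself; 135 mm above its underside. z: up the handle; -x: towards the pan's lip. A 4x14 mm strap joins grip and pan. The pan is 56 mm wide, walls 20 to 26 mm high at back and sides, open in front; its floor falls 6 degrees to the back, so balls stay in.
- scoop_lip (a point): Middle of the scoop's lip (plate 2.2 mm thick, straight for 24 mm, rounded corners): 57 mm in -x of the grip's centre and 128 mm below it, 7 mm above the underside. The scoop stands on low foot bars 28 and 53 mm behind it. Axes as scoop_grip.
- jar: Clear shouldered jar on a screwed-down flange (134 mm across). Origin: centre of underside, z up. 84 mm high; mouth 100 mm wide inside, 108 outside; below the shoulder (58 to 70 mm up) 114 inside, 122 outside. Its black floor, 12 mm up on the axis, falls 4 degrees to the jar's -x side (8 mm up at the wall), so the balls lie side by side at that wall. -x faces the robot roughly.
- ball_1_center (a point): Centre of a loose polished (slippery) brass ball, 24 mm across, 55 g, on the floor of the jar.
- ball_2_center (a point): Centre of the second ball, the same as the first.

How it is judged (in metres and radians):
On the way, in this order (a step that is already met when the one before it is completed fails the run):
1. the scoop, tipped lip down by more than 10 degrees, reaches into the jar (angle between scoop_grip's own z axis and vertical above 0.175 rad and horizontal distance between scoop_lip and jar below 0.06 m and height (world z) of scoop_lip below 0.05 m), for 0.1 s.
2. both balls are lifted above the rim in the scoop's pan (height (world z) of each of ball_1_center, ball_2_center above 0.085 m and z of each of ball_1_center, ball_2_center in the frame of scoop_grip below -0.09 m and distance between each of ball_1_center, ball_2_center and scoop_grip below 0.14 m), for 0.1 s.
At the end, for the whole second after the job is handed in: The scoop stands by itself on the worktop, upright within about 8 degrees and outside the jar (its grip more than 80 mm from the jar's axis, less than 145 mm above the worktop), and both balls lie in its pan (angle between scoop_grip's own z axis and vertical below 0.15 rad and height (world z) of scoop_grip below 0.145 m and horizontal distance between scoop_grip and jar above 0.08 m and x of ball_1_center in the frame of scoop_grip between -0.055 and 0 m and z of each of ball_1_center, ball_2_center in the frame of scoop_grip above -0.125 m and y of ball_1_center in the frame of scoop_grip between -0.028 and 0.028 m and x of ball_2_center in the frame of scoop_grip between -0.055 and 0 m and y of ball_2_center in the frame of scoop_grip between -0.028 and 0.028 m); the robot touches nothing.
It fails at once if the fingers touch a ball (contact force between the fingers and ball_1 above 0.3 N or contact force between the fingers and ball_2 above 0.3 N).
It also fails if it takes over 61 s, if anything falls off the work surface, if the arm or the gripper's body presses on something with over 40 N, if the wrist force passes 120 N, or if a joint passes its speed limit or range.

ROBOT

A 6-joint arm with a two-finger parallel gripper is mounted at the origin on the work surface; the furniture and walls round the work are solid. World frame = base frame: x ahead of the robot, y to its left, z up, the work surface at z = 0. Lengths are in mm, angles in rad, forces in N, time in s.
With the tool pointing down it reaches from about 325 to 775 mm from the base axis. Payload 5.5 kg.
Tool frame: the origin (TCP) lies between the finger pads; the fingertips stand 22 mm ahead of it and the grasp point (between the pads) lies 3 mm ahead of it; x points along the fingers, z is the direction in which the jaws open and shut, and the axes are right-handed (so a half turn about x gives the same grasp; the last joint's range is limited). The gripper opens to 85 mm and grips with 20 to 120 N. Pads are 22 mm wide; open, the fingers measure 114 mm over their backs; the gripper's body (76 mm by 85 mm) begins 54 mm behind the grasp point. The pads swing forward as they close: fully open they stand 13 mm farther back than shut.
Start: joints at [1.058, 0.091, 1.231, -0, 1.82, -0.057], TCP at [264.115, 538.758, 253.275] pointing down, gripper open.
Joint ranges: [-2.87, 2.87], [-0.86, 2.18], [0.17, 2.46], [-1.51, 4.65], [0.06, 2.69], [-2.65, 2.65]. Speed limits (rad/s): [2.57, 2.57, 3.01, 3.14, 3.14, 3.14].

INTERFACE

Orientations are given as [roll, pitch, yaw] about the fixed x, y, z axes, in that order (R = Rz(yaw) Ry(pitch) Rx(roll)).
In Python, from bench import readout, camera, camera_info, order gives the robot as it stands. The module is installed in compiled form; this text tells all that it offers.
- The arm moves only by the tool arm_command, never from a script. Its argument "commands" is a list of rows, each a list of 7 numbers: the gripper's target within -1 to 1 (shut at 1, half-way at 0, fully open at -1), then the shift along the tool's x, y, z each as a share of 0.3 m, from -1 to 1, then the turn, a rotation vector about the tool's x, y, z each as a share of 2 rad, from -1 to 1. In form: [[fingers, tx, ty, tz, wx, wy, wz], ...]. A call has 1 to 10 rows; each row is the pose to reach, as a shift and turn from the pose commanded when the call began, along the tool's axes at that moment; what a row does not reach only later rows make up. A row lasts 1/10 s, in which the tool goes at most 50 mm and 8.59 degrees, less where a joint would pass 70% of its speed; a pose out of reach is approached as far as the arm can. A call with a number of a shift or a turn outside -1 to 1 is refused whole. A call with a gripper value outside its range is refused whole. The fingers move at their own pace and stop on an object; "force" is the grip in N (left out, the last holds). Time passes only in rows, so rows that repeat a pose let the fingers close. It gives the time, the measured TCP pose, the force and the opening at its end, in the units of the state.
- readout.read_state(): the state, without advancing time (a new reading comes with each control period).
- camera(name): name is "side" or "top"; returns the picture (384x512x3 uint8, red, green, blue); there is no depth.
- camera_info(name): a dict with "camera_matrix" (3x3 intrinsics, pixels), "R" (3x3) and "t" (3): a world point X has camera coordinates R X + t. Camera axes: x right, y down, z forward; pixel columns grow to the right and rows downward; lengths in mm; the calibration is good to about 2 mm. A picture is of the moment at which its call begins. camera_info takes no time and is no camera call.
- order.hand_in(): hands the job in, once; it reports no verdict.
The state is a dict: "t": time; "joints": joint angles; "qvel": joint speeds; "joint_efforts": joint torques, N m; "position": TCP position; "tcp_rot": TCP orientation; "contact_force": force on the tool from outside, world axes, zero at the start; "moment": the same for the moment, N m; "opening": finger opening in mm.
Only numpy, scipy, OpenCV 4.12 (cv2) and the standard library are available. Lean on these libraries where they do the work, as an engineer would, in place of code of your own. Each camera call takes 0.05 s, during which the arm holds its last target.

## Working session

There is one attempt and no reset: what is moved stays moved. The work goes in short steps, Python scripts to look and compute and a tool call to move; the robot and the scene stay as the last step left them, time stands still between calls to the robot, and variables do not carry over. Pictures are saved under pics/ and viewed, and the job is handed in when it is done.

Besides the shell and the picture viewer there is one more tool, called after "Emit:" as name([rows], argument=value, ...), one row to a line, values as JSON. arm_command: Moves the arm, as the interface text tells. Shift numbers are shares of 0.3 m and turn numbers shares of 2 rad, none past 1 either way. Its arguments: {"type":"object","properties":{"commands":{"type":"array"},"force":{"type":"number"}},"required":["commands"]}

```bash
mkdir -p pics
python3 - <<'E'
from bench import readout,camera,camera_info
import cv2,numpy as np
s=readout.read_state();print(s)
for n in("side","top"):
    im=camera(n);cv2.imwrite(f"pics/{n}0.png",im[:,:,::-1]);i=camera_info(n);print(n,i, -i["R"].T@i["t"])
E
```

```text
{'t': 0.0, 'joints': array([ 1.05832773e+00,  9.18699480e-02,  1.23191969e+00,  2.11046692e-05,
        1.81978439e+00, -5.66918716e-02]), 'qvel': array([-0.00085012,  0.0025377 , -0.00059362, -0.00174985,  0.00056525,
        0.00086311]), 'joint_efforts': array([ 1.36387502e-03, -4.58739817e+01, -4.18020165e+01,  1.22879001e-04,
        1.19648463e-02,  2.74416138e-06]), 'position': array([263.96798006, 538.54383578, 252.12509324]), 'tcp_rot': array([ 3.0745729 ,  1.56881485, -2.09358762]), 'contact_force': array([ 0.44534381, -0.03299378,  0.66759473]), 'moment': array([0.02400251, 0.01647959, 0.02055973]), 'opening': 85.03140724373202}
side {'camera_matrix': array([[398.37635632,   0.        , 260.12321735],
       [  0.        , 398.37635632, 185.1575354 ],
       [  0.        ,   0.        ,   1.        ]]), 'R': array([[-0.87216269,  0.48905538,  0.01253326],
       [ 0.27514471,  0.5115437 , -0.81401378],
       [-0.40450913, -0.70650398, -0.58071033]]), 't': array([ 489.93995848,  -49.51900474, 1124.06194198])} [895.62556061 579.87759993 606.30468283]
top {'camera_matrix': array([[434.0874798 ,   0.        , 249.32382589],
       [  0.        , 434.0874798 , 191.48385759],
       [  0.        ,   0.        ,   1.        ]]), 'R': array([[-0.01875462, -0.99968909, -0.01643157],
       [-0.99170869,  0.02068957, -0.12682989],
       [ 0.12713041,  0.01391668, -0.99178838]]), 't': array([ -4.47217745, 561.20443381, 896.62687805])} [442.47889221 -28.55993694 960.36812488]
```

View pics/side0.png

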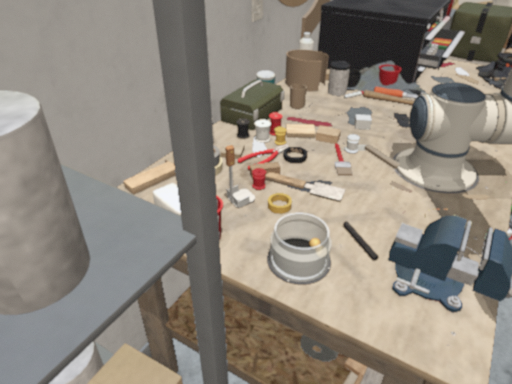

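View pics/top0.png

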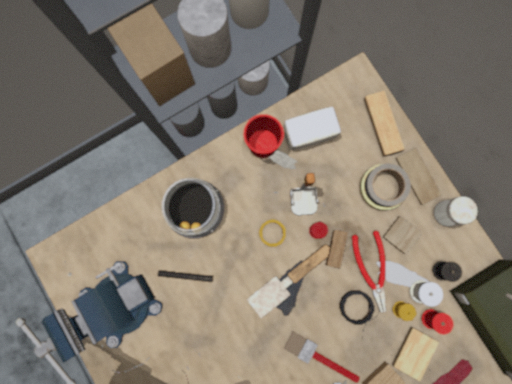

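Run:
```python
import cv2
a=cv2.imread("pics/top0.png")[100:260,140:360];cv2.imwrite("pics/topc.png",cv2.resize(a,None,fx=3.6,fy=3.6,interpolation=cv2.INTER_CUBIC))
a=cv2.imread("pics/side0.png")[130:290,200:360];cv2.imwrite("pics/sidec.png",cv2.resize(a,None,fx=3.7,fy=3.7,interpolation=cv2.INTER_CUBIC))
```

```text
(no output)
```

View pics/topc.png

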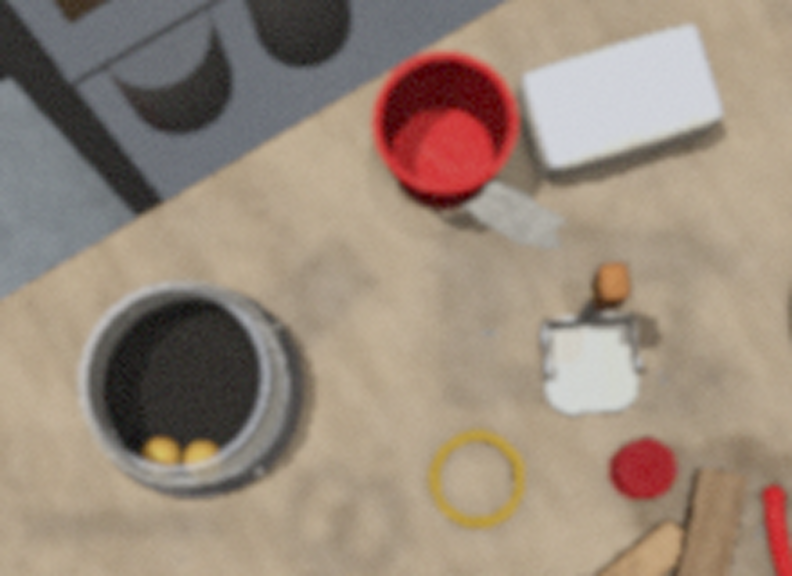

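View pics/sidec.png

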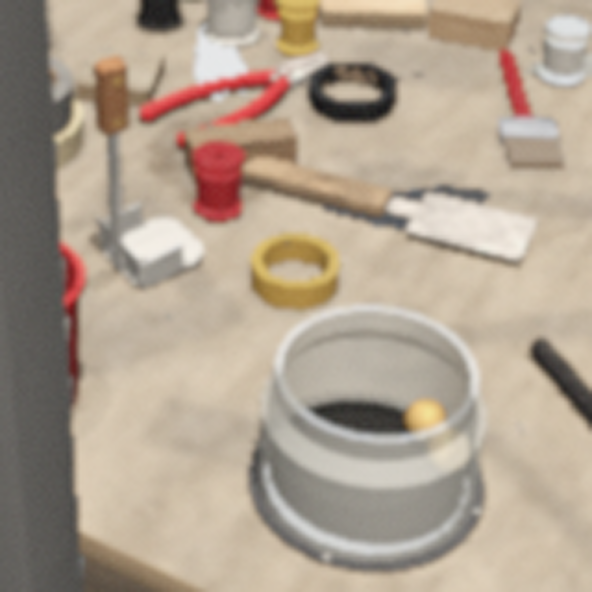

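```bash
cat > h.py <<'E'
import numpy as np,cv2
from bench import readout,camera,camera_info
from scipy.spatial.transform import Rotation as Ro
def proj(n,X):
    i=camera_info(n);c=i["R"]@np.array(X,float)+i["t"];p=i["camera_matrix"]@c;return p[:2]/p[2]
def ray(n,u,v,z):
    i=camera_info(n);d=i["R"].T@np.linalg.inv(i["camera_matrix"])@[u,v,1.];c=-i["R"].T@i["t"]
    return c+d*(z-c[2])/d[2]
def tri(uv1,uv2):
    A=[];b=[]
    for n,(u,v) in(("top",uv1),("side",uv2)):
        i=camera_info(n);d=i["R"].T@np.linalg.inv(i["camera_matrix"])@[u,v,1.];d/=np.linalg.norm(d);c=-i["R"].T@i["t"]
        P=np.eye(3)-np.outer(d,d);A.append(P);b.append(P@c)
    return np.linalg.lstsq(np.vstack(A),np.hstack(b),rcond=None)[0]
def pose():
    s=readout.read_state();return s["position"],Ro.from_euler('xyz',s["tcp_rot"])
E
python3 - <<'E'
from h import *
p,R=pose();print(R.as_matrix().round(3))
T=cv2.imread("pics/top0.png");S=cv2.imread("pics/side0.png")
def blobs(im,lo,hi,box,mn=8):
    x0,y0,x1,y1=box
    h=cv2.cvtColor(im,cv2.COLOR_BGR2HSV)[y0:y1,x0:x1];m=cv2.inRange(h,np.array(lo),np.array(hi))
    n,l,st,c=cv2.connectedComponentsWithStats(m)
    for k in range(1,n):
        if st[k,4]>=mn:print(c[k]+[x0,y0],st[k]+[x0,y0,0,0,0])
print("grip top");blobs(T,(5,120,60),(18,255,255),(300,165,325,195))
print("grip side");blobs(S,(5,110,60),(18,255,255),(222,140,240,172))
print("balls top");blobs(T,(15,120,90),(35,255,255),(165,180,220,245))
print("balls side");blobs(S,(12,90,120),(35,255,255),(295,230,335,265))
print("pan top");blobs(T,(0,0,195),(180,45,255),(280,180,325,222))
E
```

```text
[[-0.001 -0.898  0.44 ]
 [-0.002  0.44   0.898]
 [-1.     0.    -0.002]]
grip top
[309.30851064 178.92553191] [305 173  10  13  94]
grip side
[229.64122137 155.44274809] [226 146   8  20 131]
balls top
[188.78301887 224.29245283] [180 221  20   7 106]
balls side
[313.87692308 241.55384615] [309 238  11   8  65]
pan top
[303.83185841 202.78318584] [292 192  25  22 452]
```

Run:
```python
from h import *
print("jar top",ray("top",189.2,205,84),"side",ray("side",301.9,230.8,84))
print("grip",tri((309.3,178.9),(229.6,155.4)), "t@155",ray("top",309.3,178.9,150),"s@135",ray("side",229.6,155.4,135))
f=lambda u,v:(u/3.6+140,v/3.6+100)
print("lip",ray("top",*f(590,412),7))
print("lipL,R sides",[ray("top",*f(*q),7)[:2].round(1) for q in((545,385),(640,380))])
print("back walls L,R",[ray("top",*f(*q),26)[:2].round(1) for q in((543,325),(635,320))])
print("balls",[ray("top",*f(*q),22)[:2].round(1) for q in((161,448),(201,453))])
g=lambda u,v:(u/3.7+200,v/3.7+130)
print("grip s top",ray("side",*g(111,62),160),"bot",ray("side",*g(114,128),110))
print("ball s",ray("side",*g(426,415),22),)
```

```text
jar top [529.67741018 106.42808929  84.        ] side [534.99252622 116.62317053  84.        ]
grip [ 570.06326757 -132.55302708  132.25271342] t@155 [ 567.90497284 -130.681135    150.        ] s@135 [ 571.47524527 -127.88152707  135.        ]
lip [ 511.38542738 -133.99130215    7.        ]
lipL,R sides [array([ 528.5, -107.1]), array([ 530.3, -165.2])]
back walls L,R [array([ 563. , -105.5]), array([ 564.9, -160.8])]
balls [array([493.8, 125.7]), array([490.3, 101.7])]
grip s top [ 571.81696078 -123.28718457  160.        ] bot [ 569.54392631 -127.30181748  110.        ]
ball s [487.65906465 104.53193423  22.        ]
```

Run:
```python
import cv2
a=cv2.imread("pics/top0.png")[170:250,150:235];cv2.imwrite("pics/t2.png",cv2.resize(a,None,fx=7,fy=7,interpolation=cv2.INTER_CUBIC))
a=cv2.imread("pics/side0.png")[205:285,260:340];cv2.imwrite("pics/s2.png",cv2.resize(a,None,fx=7,fy=7,interpolation=cv2.INTER_CUBIC))
a=cv2.imread("pics/top0.png")[165:225,275:335];cv2.imwrite("pics/t3.png",cv2.resize(a,None,fx=9,fy=9,interpolation=cv2.INTER_CUBIC))
a=cv2.imread("pics/side0.png")[140:215,215:265];cv2.imwrite("pics/s3.png",cv2.resize(a,None,fx=8,fy=8,interpolation=cv2.INTER_CUBIC))
```

```text
(no output)
```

View pics/t2.png

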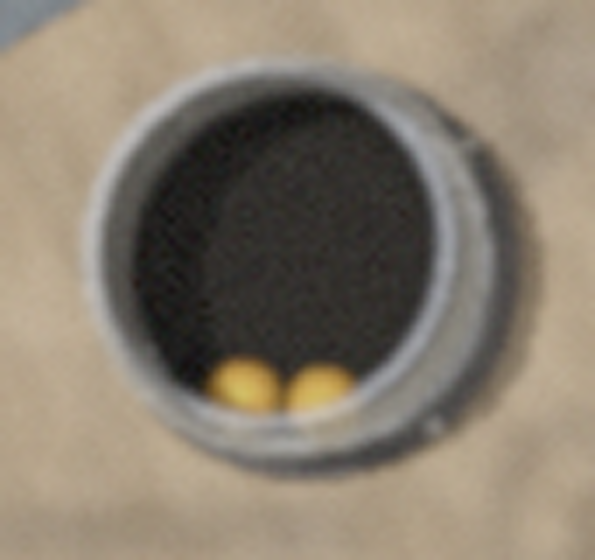

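View pics/s2.png

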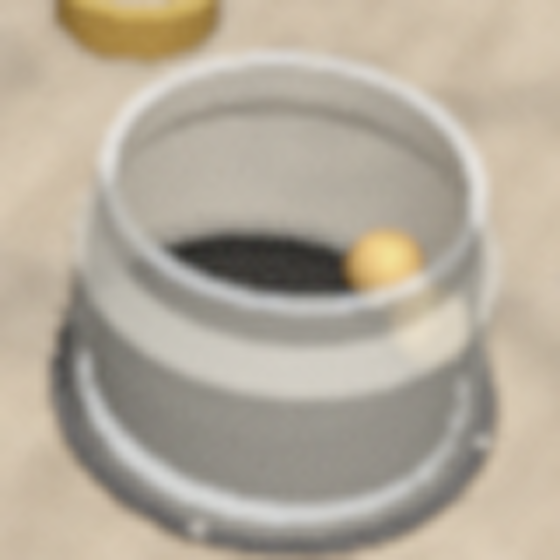

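View pics/t3.png

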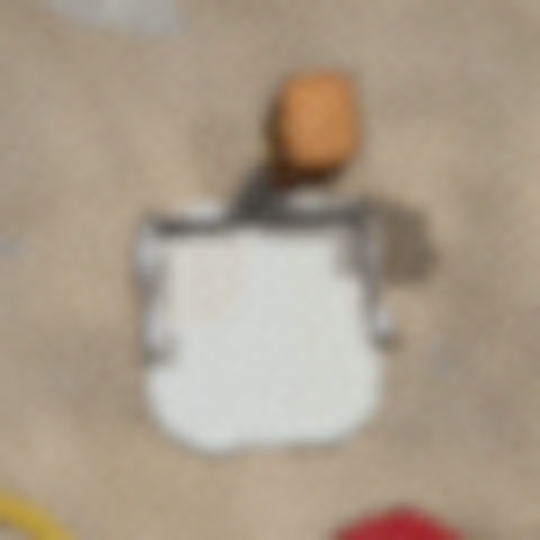

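View pics/s3.png

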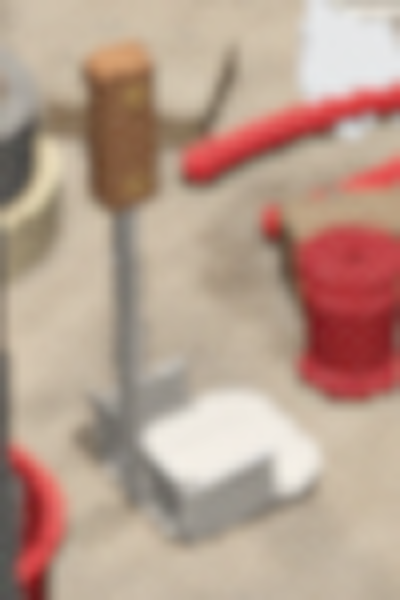

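Run:
```python
from h import *
def fit(P):
    P=np.array(P);A=np.c_[2*P,np.ones(len(P))];x=np.linalg.lstsq(A,(P**2).sum(1),rcond=None)[0];return x[:2].round(1),np.sqrt(x[2]+x[:2]@x[:2]).round(1)
s=[(102,170),(487,205),(290,50),(300,312),(160,95),(425,95)]
print("side",fit([ray("side",260+u/7,205+v/7,84)[:2] for u,v in s]))
t=[(87,250),(275,58),(455,240),(150,115),(180,420),(380,395),(405,105),(290,437)]
print("top",fit([ray("top",150+u/7,170+v/7,84)[:2] for u,v in t]))
# flange outer, z~6
s=[(55,380),(492,400),(270,552),(480,470),(110,480)]
print("flange side",fit([ray("side",260+u/7,205+v/7,3)[:2] for u,v in s]))
print("balls",[ray("top",150+u/7,170+v/7,22)[:2].round(1) for u,v in((245,388),(322,395))],ray("side",260+384/7,205+264/7,22))
# grip: top face centre
print("grip top face", ray("top",275+317/9,165+122/9,160), "side top", ray("side",215+120/8,140+58/8,160),"side bot",ray("side",215+125/8,140+205/8,110),"mid",ray("side",215+123/8,140+132/8,135))
print("lip",ray("top",275+265/9,165+450/9,7),"L",ray("top",275+147/9,165+390/9,7),"R",ray("top",275+382/9,165+385/9,7))
print("back",[ray("top",275+u/9,165+v/9,24) for u,v in((143,222),(378,208))])
```

```text
side (array([532.7, 115.5]), np.float64(53.3))
top (array([529.1, 107.1]), np.float64(54.7))
flange side (array([533.6, 115.7]), np.float64(64.4))
balls [array([491.6, 125.1]), array([489. , 101.3])] [489.15526913 105.61617132  22.        ]
grip top face [ 566.96920398 -131.15739629  160.        ] side top [ 572.76577762 -121.32097942  160.        ] side bot [ 571.83946217 -123.54249265  110.        ] mid [ 572.00876408 -122.74348379  135.        ]
lip [ 510.14081143 -135.16561544    7.        ] L [ 525.39245789 -106.89465852    7.        ] R [ 525.45853377 -164.23412157    7.        ]
back [array([ 564.60109567, -105.79554633,   24.        ]), array([ 566.82195393, -162.50667674,   24.        ])]
```

```bash
cat >> h.py <<'E'
import json,os
def Rt(yaw,tilt=0):
    # yaw deg of scoop x axis; tilt deg lip-down (handle top leans to -x)
    c,s=np.cos(np.radians(yaw)),np.sin(np.radians(yaw))
    M=np.array([[0,-s,c],[0,c,s],[-1,0,0.]])   # columns x,y,z of tool
    ax=np.array([-s,c,0])  # scoop y ; rot about +y moves top to +x -> use minus
    return Ro.from_rotvec(-np.radians(tilt)*ax)*Ro.from_matrix(M)
def load():
    if not os.path.exists("c.json"): return np.array([264.115,538.758,253.275]),Rt(63.88)
    d=json.load(open("c.json"));return np.array(d["p"]),Ro.from_quat(d["q"])
def row(p,R):
    p0,R0=load();d=R0.inv().apply(np.array(p)-p0)/300;w=(R0.inv()*R).as_rotvec()/2
    return np.r_[d,w].round(4).tolist()
def upd(r):
    p0,R0=load();p=p0+R0.apply(np.array(r[:3])*300);R=R0*Ro.from_rotvec(np.array(r[3:])*2)
    json.dump({"p":p.tolist(),"q":R.as_quat().tolist()},open("c.json","w"));print("cmd",p.round(1))
E
python3 - <<'E'
from h import *
print(row((417,206,270),Rt(33)))
E
```

```text
[-0.0557, -0.9459, -0.7716, 0.2695, 0.0, 0.0]
```

Emit:
arm_command([
  [-1,-0.056,-0.946,-0.772,0.27,0,0],
  [-1,-0.056,-0.946,-0.772,0.27,0,0],
  [-1,-0.056,-0.946,-0.772,0.27,0,0],
  [-1,-0.056,-0.946,-0.772,0.27,0,0],
  [-1,-0.056,-0.946,-0.772,0.27,0,0],
  [-1,-0.056,-0.946,-0.772,0.27,0,0],
  [-1,-0.056,-0.946,-0.772,0.27,0,0],
  [-1,-0.056,-0.946,-0.772,0.27,0,0],
  [-1,-0.056,-0.946,-0.772,0.27,0,0],
], force=100)

```text
t: 1.0
position: [417.8, 203.7, 269.9]
tcp_rot: [-2.287, 1.57, -1.716]
contact_force: [0.1, -0.4, -0.2]
opening: 85.1
```

Run:
```python
from h import *
upd([-0.056,-0.946,-0.772,0.27,0,0])
print(pose()[0],readout.read_state()["joints"].round(2))
print(row((570,-128,230),Rt(3)))
```

```text
cmd [417.  205.9 270.1]
[417.80270182 203.66054622 269.87566079] [ 0.38 -0.27  1.54 -0.    1.87 -0.19]
[0.1336, -1.2114, -0.1771, 0.2613, 0.0, 0.0]
```

Emit:
arm_command([
  [-1,0.1,-0.97,-0.142,0.26,0,0],
  [-1,0.1,-0.97,-0.142,0.26,0,0],
  [-1,0.1,-0.97,-0.142,0.26,0,0],
  [-1,0.1,-0.97,-0.142,0.26,0,0],
  [-1,0.1,-0.97,-0.142,0.26,0,0],
  [-1,0.1,-0.97,-0.142,0.26,0,0],
  [-1,0.1,-0.97,-0.142,0.26,0,0],
])

```text
t: 1.7
position: [540.3, -64.8, 237.3]
tcp_rot: [-3.03, 1.567, -2.979]
contact_force: [-1.3, 0.5, -1.3]
opening: 85.2
```

Run:
```python
from h import *
upd([0.1,-0.97,-0.142,0.26,0,0])
print(pose()[0],readout.read_state()["joints"].round(2))
print(row((570,-128,230),Rt(3)))
```

```text
cmd [539.5 -61.5 240.1]
[540.33946871 -64.82939877 237.30483215] [-0.18 -0.06  1.41 -0.    1.79 -0.23]
[0.0336, -0.2269, 0.0895, 0.0013, 0.0, 0.0]
```

Emit:
arm_command([
  [-1,0.034,-0.227,0.09,0,0,0],
  [-1,0.034,-0.227,0.09,0,0,0],
  [-1,0.034,-0.227,0.09,0,0,0],
  [-1,0.034,-0.227,0.09,0,0,0],
])

```text
t: 2.1
position: [570.3, -126.6, 229.3]
tcp_rot: [2.284, 1.569, 2.34]
contact_force: [0.2, 0.4, -0.6]
opening: 85.7
```

Run:
```python
from h import *
upd([0.034,-0.227,0.09,0,0,0])
T=camera("top");S=camera("side");print(pose()[0],pose()[1].as_matrix().round(3))
cv2.imwrite("pics/t4.png",cv2.resize(T[130:230,250:370,::-1],None,fx=6,fy=6,interpolation=cv2.INTER_CUBIC))
cv2.imwrite("pics/s4.png",cv2.resize(S[70:215,170:290,::-1],None,fx=4,fy=4,interpolation=cv2.INTER_CUBIC))
```

```text
cmd [ 570.2 -128.   229.9]
[ 570.20181413 -126.21478265  230.25176959] [[ 0.    -0.057  0.998]
 [ 0.001  0.998  0.057]
 [-1.     0.001  0.   ]]
```

View pics/t4.png

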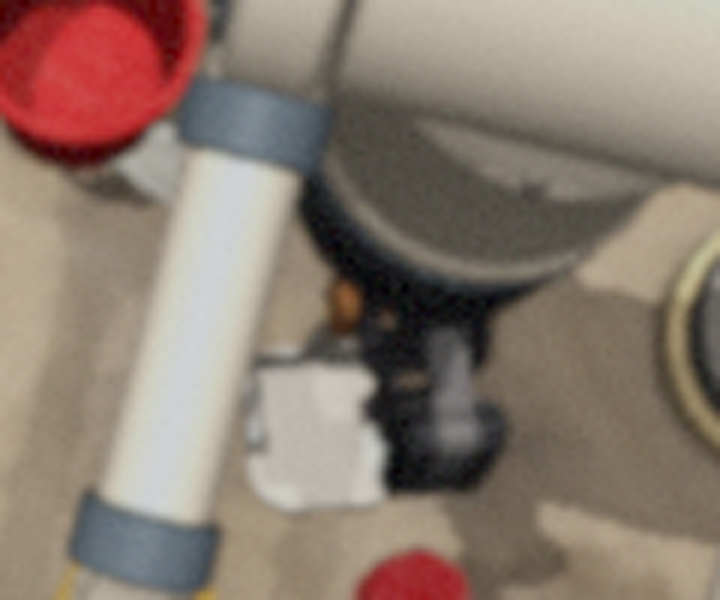

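View pics/s4.png

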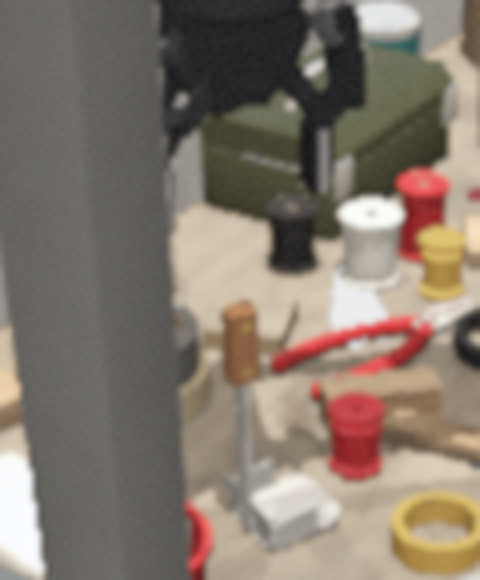

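Run:
```python
from h import *
p=np.array([570.2,-127,230]);R=Rt(3)
# pads 13mm farther back when open: tip = +22-13=9? 
for tip in (9,22):
  for s in(-1,1):
    for w in (42.5,57):
      X=p+R.apply([tip,0,s*w]);a=proj("top",X);b=proj("side",X)
      print(tip,s*w,"topcrop",((a-[250,130])*6).round(),"sidecrop",((b-[170,70])*4).round())
a=proj("top",[570,-130,160]);print((a-[250,130])*6)
```

```text
9 -42.5 topcrop [386. 394.] sidecrop [304. 186.]
9 -57 topcrop [390. 444.] sidecrop [327. 181.]
9 42.5 topcrop [359. 103.] sidecrop [165. 223.]
9 57 topcrop [355.  54.] sidecrop [140. 230.]
22 -42.5 topcrop [380. 399.] sidecrop [305. 208.]
22 -57 topcrop [384. 449.] sidecrop [327. 202.]
22 42.5 topcrop [354. 113.] sidecrop [166. 245.]
22 57 topcrop [350.  65.] sidecrop [142. 252.]
[357.24198474 281.76758092]
```

Run:
```python
from h import *
print(row((572,-124,165),Rt(3)))
```

```text
[0.2163, 0.0131, 0.0069, 0.0013, 0.0, 0.0]
```

Emit:
arm_command([
  [-1,0.108,0.013,0.007,0,0,0],
  [-1,0.216,0.013,0.007,0,0,0],
  [-1,0.216,0.013,0.007,0,0,0],
  [-1,0.216,0.013,0.007,0,0,0],
])

```text
t: 2.6
position: [571.8, -122.9, 165.7]
tcp_rot: [2.496, 1.57, 2.552]
contact_force: [0.2, 0.3, -0.2]
opening: 85.6
```

Run:
```python
from h import *
upd([0.216,0.013,0.007,0,0,0])
T=camera("top");S=camera("side");print(pose()[0],pose()[1].as_matrix().round(3),readout.read_state()["contact_force"])
cv2.imwrite("pics/t5.png",cv2.resize(T[130:230,250:370,::-1],None,fx=6,fy=6,interpolation=cv2.INTER_CUBIC))
cv2.imwrite("pics/s5.png",cv2.resize(S[100:215,190:290,::-1],None,fx=5,fy=5,interpolation=cv2.INTER_CUBIC))
```

```text
cmd [ 572.  -124.   165.1]
[ 572.88070134 -123.65558074  167.88389755] [[ 0.004 -0.056  0.998]
 [-0.001  0.998  0.056]
 [-1.    -0.001  0.004]] [0.55707408 0.50459451 0.66216554]
```

View pics/t5.png

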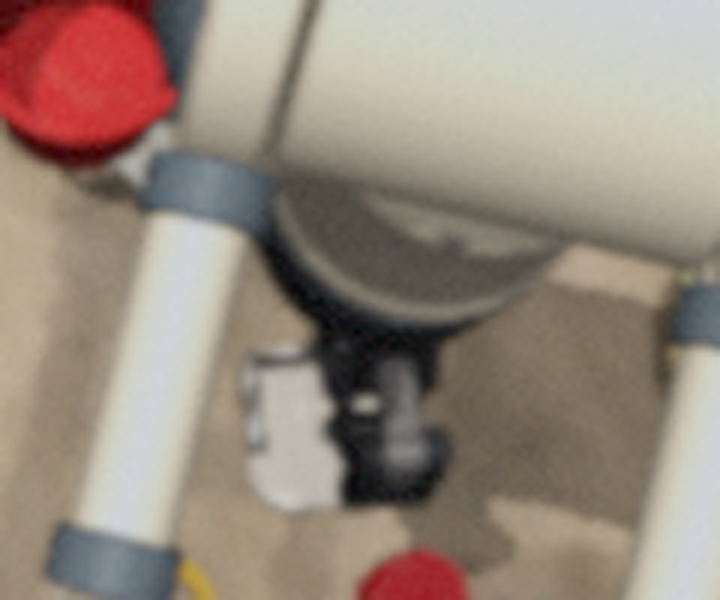

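View pics/s5.png

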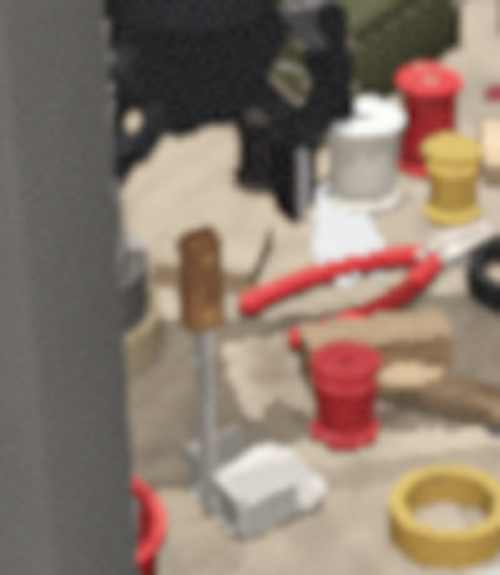

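Run:
```python
from h import *
p=np.array([572,-123.8,166]);R=Rt(3)
for tip in (9,):
  for w in (42.5,54):
   for y in (-11,11):
      X=p+R.apply([tip,y,-w]);a=proj("top",X);b=proj("side",X)
      print(-w,y,"topcrop",((a-[250,130])*6).round(),"sidecrop",((b-[190,100])*5).round())
for y in(-8,8):
  for x in(-10,10):
    print(x,y,((proj("side",[572.3+x,-122.5+y,160])-[190,100])*5).round(),((proj("top",[572.3+x,-122.5+y,160])-[250,130])*6).round())
```

```text
-42.5 -11 topcrop [383. 410.] sidecrop [269. 205.]
-42.5 11 topcrop [312. 415.] sidecrop [294. 225.]
-54 -11 topcrop [387. 447.] sidecrop [291. 199.]
-54 11 topcrop [316. 452.] sidecrop [315. 219.]
-10 -8 [212. 222.] [360. 306.]
10 -8 [172. 232.] [357. 243.]
-10 8 [228. 237.] [308. 307.]
10 8 [187. 248.] [306. 244.]
```

Emit:
arm_command([
  [-1,0.087,0.003,0,0,0,0],
  [-1,0.087,0.003,0,0,0,0],
  [1,0.087,0.003,0,0,0,0],
  [1,0.087,0.003,0,0,0,0],
  [1,0.087,0.003,0,0,0,0],
  [1,0.087,0.003,0,0,0,0],
  [1,0.087,0.003,0,0,0,0],
  [1,0.087,0.003,0,0,0,0],
  [1,0.087,0.003,0,0,0,0],
  [1,0.087,0.003,0,0,0,0],
], force=110)

```text
t: 3.7
position: [572.3, -123.3, 140.1]
tcp_rot: [-0.492, 1.569, -0.437]
contact_force: [-0.9, 0.9, 5.6]
opening: 18.5
```

Run:
```python
from h import *
upd([0.087,0.003,0,0,0,0])
T=camera("top");S=camera("side");print(pose()[0],pose()[1].as_matrix().round(3),readout.read_state()["contact_force"],readout.read_state()["opening"])
cv2.imwrite("pics/t6.png",cv2.resize(T[130:230,250:370,::-1],None,fx=6,fy=6,interpolation=cv2.INTER_CUBIC))
cv2.imwrite("pics/s6.png",cv2.resize(S[100:215,190:290,::-1],None,fx=5,fy=5,interpolation=cv2.INTER_CUBIC))
```

```text
cmd [ 572.  -123.1  139. ]
[ 572.25256023 -123.24769431  140.05783863] [[ 0.001 -0.055  0.998]
 [-0.001  0.998  0.055]
 [-1.    -0.001  0.001]] [-1.3529858   0.12900469  4.80661274] 18.511346498680105
```

View pics/s6.png

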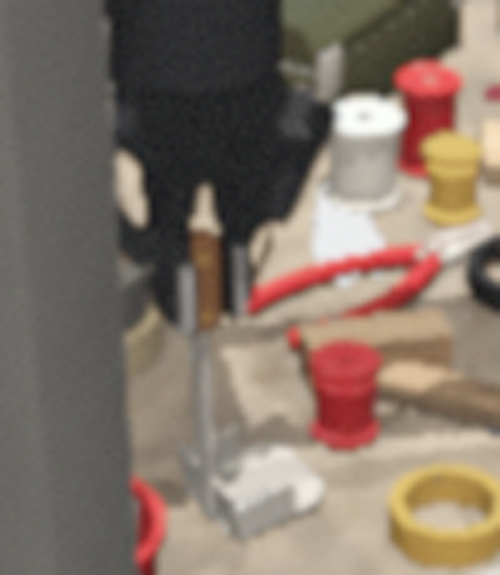

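View pics/t6.png

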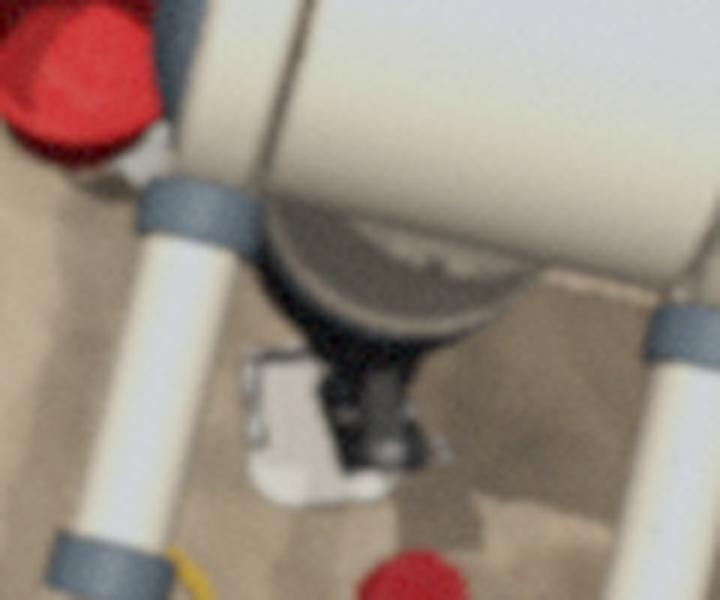

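Emit:
arm_command([
  [1,-0.05,0,0,0,0,0],
  [1,-0.12,0,0,0,0,0],
  [1,-0.2,0,0,0,0,0],
  [1,-0.29,0,0,0,0,0],
  [1,-0.38,0,0,0,0,0],
  [1,-0.4,0,0,0,0,0],
  [1,-0.4,0,0,0,0,0],
])

```text
t: 4.5
position: [572.5, -123.2, 260.1]
tcp_rot: [-0.278, 1.569, -0.222]
contact_force: [-0.1, 0.6, -2.2]
opening: 18.4
```

```bash
cat >> h.py <<'E'
OFF=np.array([132.6,0,-57.])
JAR=np.array([533.3,115.6,0])
def tgt(x,y,z,tilt,yaw=-5,rel=True):
    # lip position in jar frame (yaw) -> tcp pose
    c,s=np.cos(np.radians(yaw)),np.sin(np.radians(yaw))
    L=JAR+[c*x-s*y,s*x+c*y,z]; R=Rt(yaw,tilt); return L-R.apply(OFF),R
def lipnow(yaw=-5):
    p,R=load();L=p+R.apply(OFF)-JAR;c,s=np.cos(np.radians(yaw)),np.sin(np.radians(yaw))
    zs=-R.as_matrix()[:,0];return np.array([c*L[0]+s*L[1],-s*L[0]+c*L[1],L[2]]).round(1),np.degrees(np.arccos(zs[2])).round(1)
E
python3 - <<'E'
from h import *
upd([-0.4,0,0,0,0,0])
print(pose()[0],readout.read_state()["contact_force"],readout.read_state()["opening"])
p,R=tgt(-15,0,105,0);print(p,row(p,R))
p,R=tgt(-15,0,105,24);print(p,row(p,R))
E
```

```text
cmd [ 572.  -123.1  259. ]
[ 572.45546918 -123.15921782  260.07773056] [-0.11448216  0.56192129 -2.23941801] 18.406826241583925
[575.14017732 111.9394588  237.6       ] [0.0713, 0.7818, 0.0535, 0.0711, 0.0, 0.0]
[516.50297412 117.06954935 249.32011634] [0.0322, 0.8096, -0.1407, 0.07, -0.2091, -0.0149]
```

Emit:
arm_command([
  [1,0,0.12,0,0.02,0,0],
  [1,0,0.27,0,0.04,0,0],
  [1,0,0.43,0,0.06,0,0],
  [1,0,0.58,-0.03,0.07,-0.05,0],
  [1,0,0.7,-0.08,0.07,-0.11,0],
  [1,0.02,0.78,-0.12,0.07,-0.17,-0.01],
  [1,0.032,0.81,-0.141,0.07,-0.209,-0.015],
  [1,0.032,0.81,-0.141,0.07,-0.209,-0.015],
  [1,0.032,0.81,-0.141,0.07,-0.209,-0.015],
  [1,0.032,0.81,-0.141,0.07,-0.209,-0.015],
])

```text
t: 5.5
position: [517.0, 116.5, 249.1]
tcp_rot: [-0.002, 1.154, -0.09]
contact_force: [0.1, 0.5, -2.3]
opening: 18.5
```

Run:
```python
from h import *
upd([0.032,0.81,-0.141,0.07,-0.209,-0.015])
print(lipnow())
T=camera("top");S=camera("side");print(pose()[0],readout.read_state()["contact_force"],readout.read_state()["opening"])
cv2.imwrite("pics/t7.png",cv2.resize(T[150:270,130:270,::-1],None,fx=5,fy=5,interpolation=cv2.INTER_CUBIC))
cv2.imwrite("pics/s7.png",cv2.resize(S[130:290,240:360,::-1],None,fx=3.7,fy=3.7,interpolation=cv2.INTER_CUBIC))
```

```text
cmd [516.4 117.2 249.4]
(array([-1.510e+01,  1.000e-01,  1.051e+02]), np.float64(24.0))
[517.35458327 116.35011225 249.4527761 ] [ 0.60545323  0.42094629 -2.85135338] 18.10889466386329
```

View pics/t7.png

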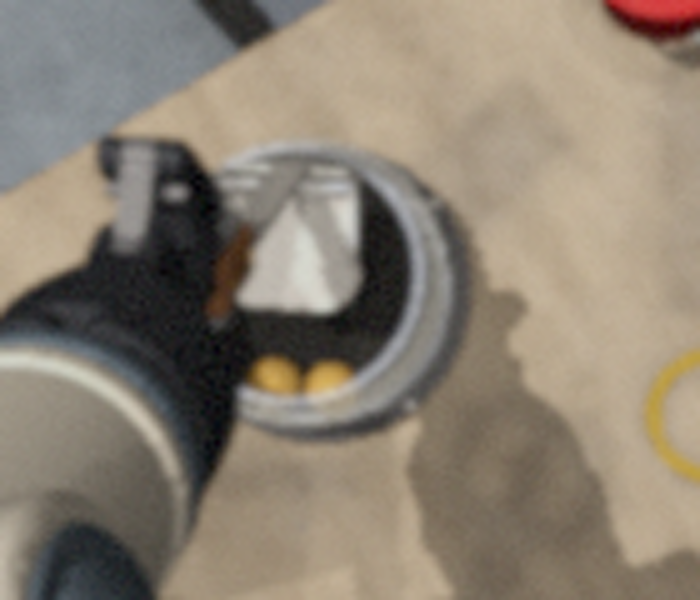

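View pics/s7.png

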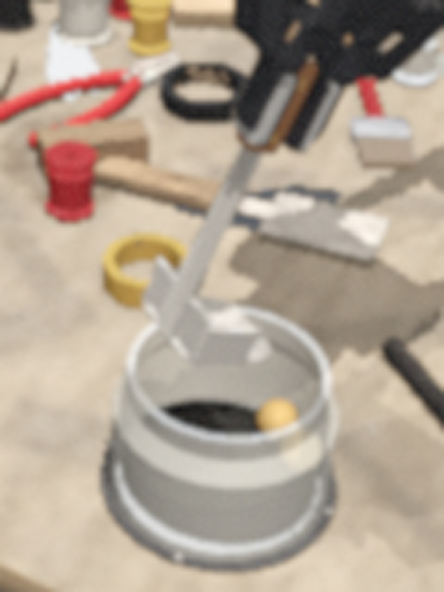

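Run:
```python
from h import *
p,R=load()
def W(x,y,z): # in lip-frame (scoop axes)
    return p+R.apply(OFF+[-z,y,x])
b=np.array([-4,-8.4,0])
for q in((0,0,0),(15,-28,0),(30,-28,10),(57,-28,20),(57,28,20),(57,0,105)):
    X=W(*q);print(q,X.round(1),"top",((proj("top",X+b)-[130,150])*5).round(),"side",((proj("side",X)-[240,130])*3.7).round())
for n in (-12,12):
  for yw in(-5,-8):
    c,s=np.cos(np.radians(yw)),np.sin(np.radians(yw));x=-43.4
    X=JAR+[c*x-s*n,s*x+c*n,21];print("ball",n,yw,"top",((proj("top",X+b)-[130,150])*5).round(),"side",((proj("side",X)-[240,130])*3.7).round())
```

```text
(0, 0, 0) [518.2 117.  105.1] top [282. 309.] side [259. 333.]
(15, -28, 0) [529.5  87.9 111.2] top [354. 278.] side [211. 299.]
(30, -28, 10) [539.1  87.1 126.4] top [351. 249.] side [197. 281.]
(57, -28, 20) [559.6  85.3 146.5] top [348. 190.] side [163. 261.]
(57, 28, 20) [564.5 141.1 146.5] top [202. 180.] side [216. 326.]
(57, 0, 105) [527.6 116.2 224.2] top [229. 253.] side [263. 146.]
ball -12 -5 top [336. 391.] side [279. 420.]
ball -12 -8 top [330. 392.] side [282. 423.]
ball 12 -5 top [280. 388.] side [301. 448.]
ball 12 -8 top [275. 386.] side [302. 451.]
```

Run:
```python
from h import *
f=lambda u,v,z:ray("top",130+u/5,150+v/5,z)[:2].round(1)
print("right edge lip corner",f(360,275,111),"back corner",f(357,185,146), "lip",f(295,311,105))
print("balls",f(276,380,21),f(329,384,21))
T=cv2.imread("pics/t7.png");
for r in (220,240,260,275,290):print(r,T[r,330:375:3].mean(1).astype(int))
```

```text
right edge lip corner [526.5  77. ] back corner [557.3  73.6] lip [513.3 103.6]
balls [490.5 124.9] [488.3 101.9]
220 [157 167 178 193 203 209 207 198 175 141  98  57  38  25  24]
240 [153 154 152 156 163 170 176 180 165 133  91  50  33  24  27]
260 [156 153 152 151 149 144 135 129 112  91  66  40  24  19  26]
275 [157 154 154 154 154 153 151 148 139 124 102  69  42  22  18]
290 [172 161 158 155 153 150 142 134 111  85  57  33  23  22  27]
```

Run:
```python
from h import *
for z in (70,30,18):
    p,R=tgt(-25,2.5,z,24,-6.5);print(z,row(p,R))
```

```text
70 [0.0934, 0.0103, -0.0774, 0.012, -0.0001, -0.0052]
30 [0.2153, 0.0104, -0.1316, 0.012, -0.0001, -0.0052]
18 [0.2518, 0.0104, -0.1479, 0.012, -0.0001, -0.0052]
```

Emit:
arm_command([
  [1,0,0.01,-0.036,0.012,0,-0.005],
  [1,0.04,0.01,-0.053,0.012,0,-0.005],
  [1,0.093,0.01,-0.077,0.012,0,-0.005],
  [1,0.15,0.01,-0.103,0.012,0,-0.005],
  [1,0.215,0.01,-0.132,0.012,0,-0.005],
  [1,0.252,0.01,-0.148,0.012,0,-0.005],
  [1,0.252,0.01,-0.148,0.012,0,-0.005],
  [1,0.252,0.01,-0.148,0.012,0,-0.005],
  [1,0.252,0.01,-0.148,0.012,0,-0.005],
])

```text
t: 6.5
position: [507.7, 121.1, 163.9]
tcp_rot: [0.003, 1.15, -0.111]
contact_force: [-0.0, -0.0, -1.3]
opening: 18.7
```

Run:
```python
from h import *
upd([0.252,0.01,-0.148,0.012,0,-0.005])
print(lipnow(-6.5))
T=camera("top");S=camera("side");print(pose()[0],load()[0],readout.read_state()["contact_force"],readout.read_state()["opening"])
cv2.imwrite("pics/t8.png",cv2.resize(T[170:250,150:235,::-1],None,fx=7,fy=7,interpolation=cv2.INTER_CUBIC))
cv2.imwrite("pics/s8.png",cv2.resize(S[180:280,250:350,::-1],None,fx=6,fy=6,interpolation=cv2.INTER_CUBIC))
```

```text
cmd [506.9 121.  162.3]
(array([-25. ,   2.4,  17.9]), np.float64(24.0))
[507.51182378 121.1417403  163.83121538] [506.88089586 121.01179477 162.2526145 ] [-0.30539884 -0.077686   -1.74341188] 18.370263644741474
```

View pics/t8.png

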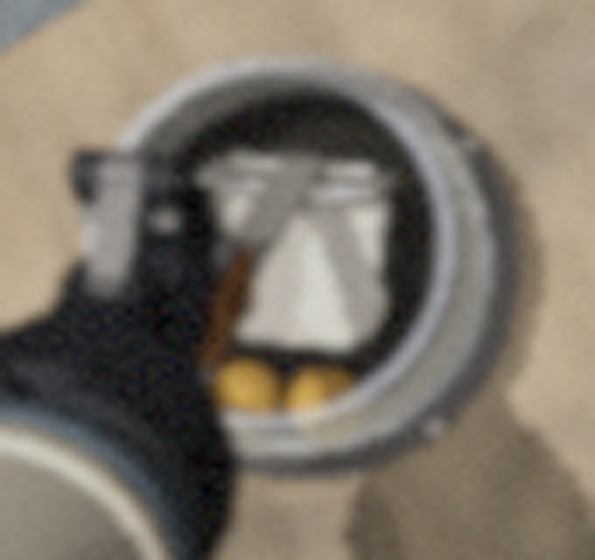

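View pics/s8.png

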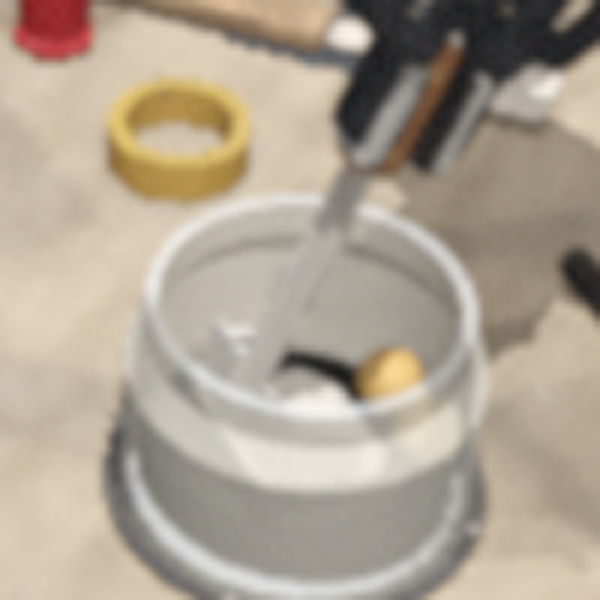

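Run:
```python
from h import *
for z in (12,10,8):
    p,R=tgt(-26,2.5,z,24,-6.5);print(z,row(p,R))
```

```text
12 [0.0167, 0.0004, -0.0111, 0.0, -0.0001, -0.0002]
10 [0.0228, 0.0004, -0.0138, 0.0, -0.0001, -0.0002]
8 [0.0289, 0.0004, -0.0165, 0.0, -0.0001, -0.0002]
```

Emit:
arm_command([
  [1,0.017,0,-0.011,0,0,0],
  [1,0.017,0,-0.011,0,0,0],
  [1,0.017,0,-0.011,0,0,0],
])

```text
t: 6.9
position: [505.8, 121.2, 156.0]
tcp_rot: [0.001, 1.152, -0.112]
contact_force: [-0.3, -0.3, -2.2]
opening: 18.6
```

Emit:
arm_command([
  [1,0.006,0,-0.003,0,0,0],
  [1,0.006,0,-0.003,0,0,0],
  [1,0.006,0,-0.003,0,0,0],
])

```text
t: 7.2
position: [506.2, 121.2, 155.4]
tcp_rot: [0.002, 1.15, -0.111]
contact_force: [-3.1, 0.9, 4.4]
opening: 18.4
```

Run:
```python
from h import *
upd([0.017,0,-0.011,0,0,0]);upd([0.006,0,-0.003,0,0,0]);print(lipnow(-6.5))
for x in (-36,-48,-53,-56):
    p,R=tgt(x,2.5,10.4+(x+26)*.07,24,-6.5);print(x,row(p,R))
```

```text
cmd [505.9 121.1 156.3]
cmd [505.9 121.1 154.2]
(array([-26.1,   2.4,   9.9]), np.float64(24.0))
-36 [-0.0128, 0.0004, -0.0307, 0.0, -0.0001, -0.0002]
-48 [-0.0265, 0.0004, -0.0683, 0.0, -0.0001, -0.0002]
-53 [-0.0323, 0.0004, -0.084, 0.0, -0.0001, -0.0002]
-56 [-0.0357, 0.0004, -0.0935, 0.0, -0.0001, -0.0002]
```

Emit:
arm_command([
  [1,-0.004,0,-0.008,0,0,0],
  [1,-0.008,0,-0.018,0,0,0],
  [1,-0.013,0,-0.03,0,0,0],
  [1,-0.017,0,-0.04,0,0,0],
  [1,-0.021,0,-0.05,0,0,0],
  [1,-0.024,0,-0.06,0,0,0],
  [1,-0.026,0,-0.068,0,0,0],
  [1,-0.026,0,-0.068,0,0,0],
])

```text
t: 8.0
position: [484.3, 123.7, 153.9]
tcp_rot: [0.002, 1.151, -0.111]
contact_force: [3.0, -0.2, 4.2]
opening: 18.6
```

Run:
```python
from h import *
upd([-0.026,0,-0.068,0,0,0])
print(lipnow(-6.5))
T=camera("top");S=camera("side");print(pose()[0],load()[0],readout.read_state()["contact_force"],readout.read_state()["opening"])
cv2.imwrite("pics/t9.png",cv2.resize(T[170:250,150:235,::-1],None,fx=7,fy=7,interpolation=cv2.INTER_CUBIC))
cv2.imwrite("pics/s9.png",cv2.resize(S[180:280,250:350,::-1],None,fx=6,fy=6,interpolation=cv2.INTER_CUBIC))
```

```text
cmd [484.2 123.6 153.1]
(array([-47.9,   2.4,   8.8]), np.float64(24.0))
[484.46245396 123.69820682 153.90285488] [484.18680958 123.59554513 153.07259912] [ 3.38478203 -0.34249136  6.55212651] 18.4727558736797
```

View pics/t9.png

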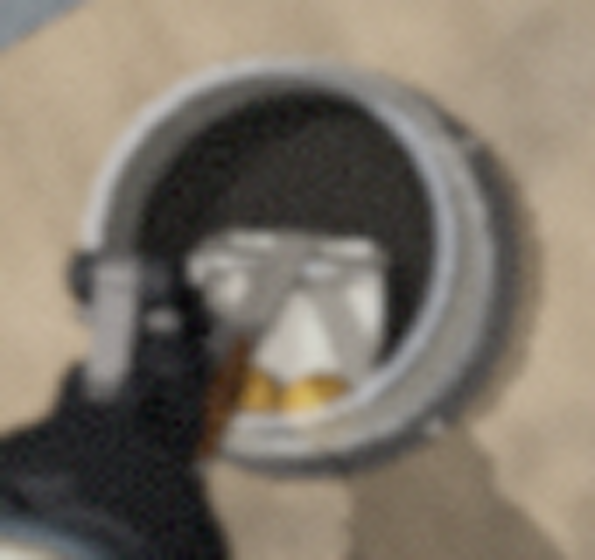

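View pics/s9.png

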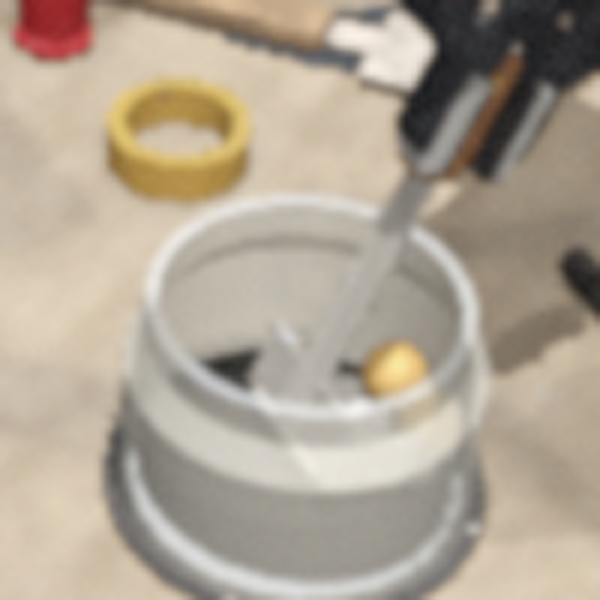

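Emit:
arm_command([
  [1,-0.002,0,-0.006,0,0,0],
  [1,-0.004,0,-0.012,0,0,0],
  [1,-0.006,0,-0.017,0,0,0],
  [1,-0.006,0,-0.017,0,0,0],
])

```text
t: 8.5
position: [479.3, 124.3, 153.5]
tcp_rot: [0.002, 1.15, -0.111]
contact_force: [4.4, -0.1, 6.5]
opening: 18.3
```

Emit:
arm_command([
  [1,-0.002,0,-0.005,0,0,0],
  [1,-0.003,0,-0.009,0,0,0],
  [1,-0.003,0,-0.009,0,0,0],
])

```text
t: 8.8
position: [476.6, 124.6, 153.3]
tcp_rot: [0.002, 1.15, -0.111]
contact_force: [4.6, -0.8, 5.2]
opening: 18.4
```

Run:
```python
from h import *
upd([-0.006,0,-0.017,0,0,0]);upd([-0.003,0,-0.009,0,0,0])
print(lipnow(-6.5))
T=camera("top");S=camera("side");print(pose()[0],load()[0],readout.read_state()["contact_force"],readout.read_state()["opening"])
cv2.imwrite("pics/t10.png",cv2.resize(T[170:250,150:235,::-1],None,fx=7,fy=7,interpolation=cv2.INTER_CUBIC))
cv2.imwrite("pics/s10.png",cv2.resize(S[180:280,250:350,::-1],None,fx=6,fy=6,interpolation=cv2.INTER_CUBIC))
```

```text
cmd [478.8 124.2 152.6]
cmd [476.  124.5 152.4]
(array([-56.1,   2.4,   8. ]), np.float64(24.0))
[476.61058156 124.5707684  153.2710556 ] [476.01553425 124.52487102 152.36789154] [ 4.7525851  -0.8381893   5.68436535] 18.47721807760787
```

View pics/t10.png

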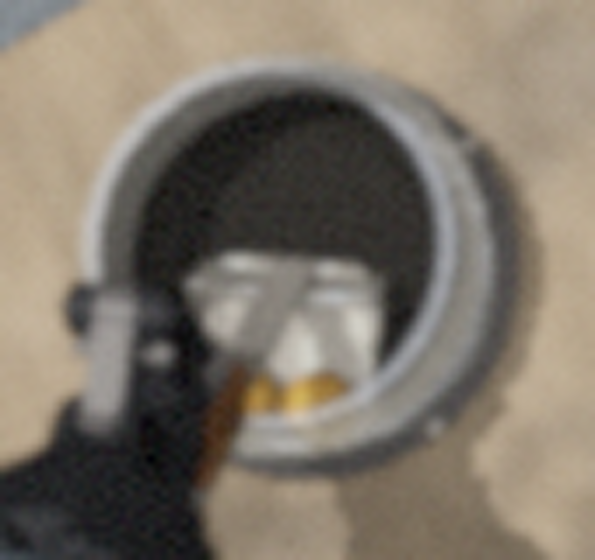

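View pics/s10.png

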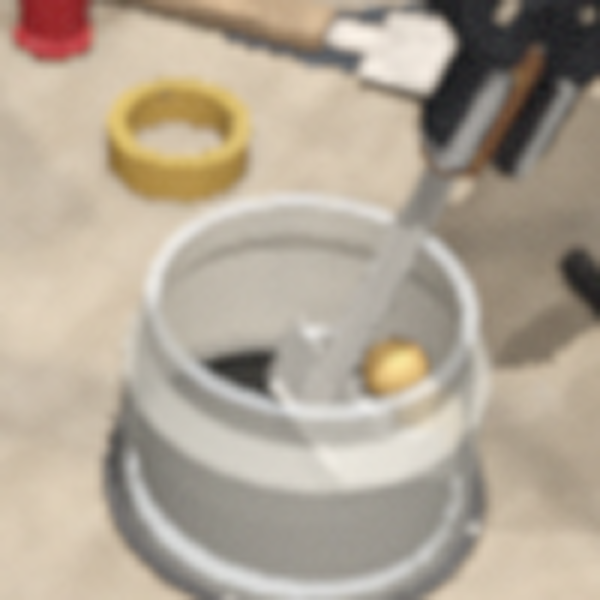

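Emit:
arm_command([
  [1,-0.001,0,-0.005,0,0,0],
  [1,-0.001,0,-0.005,0,0,0],
  [1,-0.001,0,-0.005,0,0,0],
])

```text
t: 9.2
position: [475.7, 124.6, 153.2]
tcp_rot: [0.002, 1.148, -0.111]
contact_force: [8.2, -1.3, 4.5]
opening: 18.4
```

Emit:
arm_command([
  [1,-0.001,0,-0.004,0,0,0],
  [1,-0.001,0,-0.004,0,0,0],
  [1,-0.001,0,-0.004,0,0,0],
])

```text
t: 9.5
position: [475.0, 124.7, 153.3]
tcp_rot: [0.002, 1.147, -0.111]
contact_force: [9.6, -0.8, 2.6]
opening: 18.2
```

Run:
```python
from h import *
upd([-0.001,0,-0.005,0,0,0]);upd([-0.001,0,-0.004,0,0,0])
print(lipnow(-6.5))
for t,dz in((22,.6),(20,1),(18,1.7),(16,2.5),(14,3.5),(12,4.5),(10,5.7),(8,7)):
    p,R=tgt(-56.6,2.4,8.0+dz,t,-6.5);print(t,row(p,R))
```

```text
cmd [474.5 124.7 152. ]
cmd [473.3 124.8 151.8]
(array([-58.8,   2.4,   7.5]), np.float64(24.0))
22 [0.0065, 0.0001, 0.0234, 0.0, 0.0174, -0.0002]
20 [0.0127, 0.0001, 0.039, 0.0, 0.0348, -0.0002]
18 [0.0185, 0.0, 0.0548, 0.0, 0.0523, -0.0002]
16 [0.0245, 0.0, 0.0704, 0.0, 0.0697, -0.0002]
14 [0.0305, 0.0, 0.0859, 0.0, 0.0872, -0.0002]
12 [0.0369, 0.0, 0.1012, 0.0001, 0.1046, -0.0002]
10 [0.0431, 0.0, 0.1163, 0.0001, 0.1221, -0.0002]
8 [0.0496, 0.0, 0.1313, 0.0001, 0.1395, -0.0002]
```

Emit:
arm_command([
  [1,0.0065,0,0.023,0,0.0174,0],
  [1,0.0127,0,0.039,0,0.0348,0],
  [1,0.0185,0,0.055,0,0.0523,0],
  [1,0.0245,0,0.07,0,0.07,0],
  [1,0.0305,0,0.086,0,0.087,0],
  [1,0.037,0,0.101,0,0.105,0],
  [1,0.043,0,0.116,0,0.122,0],
  [1,0.05,0,0.131,0,0.14,0],
  [1,0.05,0,0.131,0,0.14,0],
  [1,0.05,0,0.131,0,0.14,0],
])

```text
t: 10.5
position: [515.8, 119.9, 153.0]
tcp_rot: [0.002, 1.432, -0.112]
contact_force: [7.3, -0.5, -0.7]
opening: 18.6
```

Run:
```python
from h import *
upd([0.05,0,0.131,0,0.14,0])
print(lipnow(-6.5))
T=camera("top");S=camera("side");print(pose()[0],load()[0],readout.read_state()["contact_force"],readout.read_state()["opening"])
cv2.imwrite("pics/t11.png",cv2.resize(T[170:250,150:235,::-1],None,fx=7,fy=7,interpolation=cv2.INTER_CUBIC))
cv2.imwrite("pics/s11.png",cv2.resize(S[180:280,250:350,::-1],None,fx=6,fy=6,interpolation=cv2.INTER_CUBIC))
for t,dz in((6,8.5),(4,10),(2,11.5),(0,13),(-2,15),(-4,17)):
    p,R=tgt(-56.3,2.4,8.0+dz,t,-6.5);print(t,row(p,R))
```

```text
cmd [515.1 120.1 154.1]
(array([-56.7,   2.4,  14.9]), np.float64(7.9))
[515.71104004 119.92219342 153.04640297] [515.0569585  120.08527875 154.0933518 ] [ 8.17445626 -0.99608665 -1.59522757] 18.354124529210566
6 [0.0016, 0.0, 0.0171, 0.0001, 0.017, -0.0002]
4 [0.0041, 0.0, 0.0329, 0.0001, 0.0345, -0.0002]
2 [0.007, 0.0, 0.0484, 0.0001, 0.0519, -0.0002]
0 [0.0105, 0.0, 0.0636, 0.0001, 0.0694, -0.0002]
-2 [0.0129, 0.0, 0.0787, 0.0001, 0.0868, -0.0002]
-4 [0.0157, 0.0, 0.0935, 0.0001, 0.1043, -0.0002]
```

View pics/t11.png

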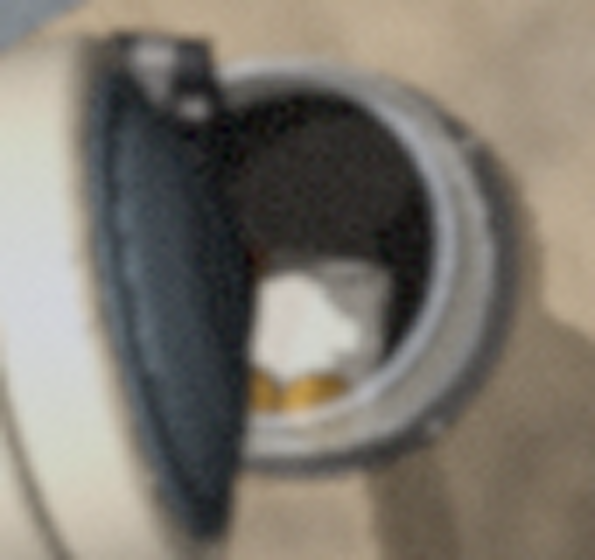

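View pics/s11.png

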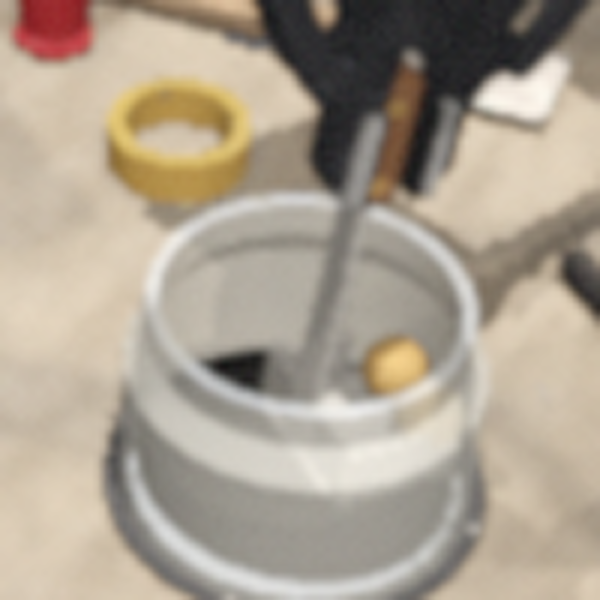

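Run:
```python
from h import *
p,R=load()
for t in(0,2,4,6):
    Q=R*Ro.from_rotvec([0,-np.radians(t),0])
    o=[]
    for h in(-25,-100):  # along handle rel grip centre
        X=p+R.apply([4.6,0,0])+Q.apply([-h,0,0]);o.append(((proj("side",X)-[250,180])*6).round())
    X=p+R.apply([4.6,0,0])+Q.apply([-25,0,0]);o.append(((proj("side",X)-[250,180])*6).round())
    d=o[0]-o[1];print(t,o,np.degrees(np.arctan2(d[0],-d[1])))
# reference check at upright earlier s6: line
```

```text
0 [array([368., 198.]), array([321., 378.]), array([402.,  67.])] 14.63383097156616
2 [array([365., 198.]), array([312., 379.]), array([404.,  67.])] 16.32096373061936
4 [array([363., 199.]), array([303., 381.]), array([407.,  67.])] 18.24585452757825
6 [array([361., 199.]), array([294., 382.]), array([409.,  67.])] 20.108699875134178
```

Emit:
arm_command([
  [1,0.0016,0,0.017,0,0.017,0],
  [1,0.004,0,0.033,0,0.0345,0],
  [1,0.007,0,0.0485,0,0.052,0],
  [1,0.0105,0,0.064,0,0.0695,0],
  [1,0.013,0,0.079,0,0.087,0],
  [1,0.0157,0,0.0935,0,0.1045,0],
  [1,0.0157,0,0.0935,0,0.1045,0],
  [1,0.0157,0,0.0935,0,0.1045,0],
  [1,0.0157,0,0.0935,0,0.1045,0],
])

```text
t: 11.5
position: [543.8, 116.7, 151.9]
tcp_rot: [3.139, 1.5, 3.026]
contact_force: [6.8, -1.5, -1.0]
opening: 18.4
```

Run:
```python
from h import *
upd([0.0157,0,0.0935,0,0.1045,0])
print(lipnow(-6.5))
T=camera("top");S=camera("side");print(pose()[0],load()[0],readout.read_state()["contact_force"],readout.read_state()["opening"])
cv2.imwrite("pics/t12.png",cv2.resize(T[170:250,150:235,::-1],None,fx=7,fy=7,interpolation=cv2.INTER_CUBIC))
cv2.imwrite("pics/s12.png",cv2.resize(S[180:280,250:350,::-1],None,fx=6,fy=6,interpolation=cv2.INTER_CUBIC))
```

```text
cmd [543.3 116.9 153.3]
(array([-56.4,   2.4,  25. ]), np.float64(4.0))
[543.82345997 116.71896218 151.91987986] [543.30680944 116.8736192  153.30737183] [ 7.7273588  -1.0403099  -1.32540649] 18.56101055013787
```

View pics/t12.png

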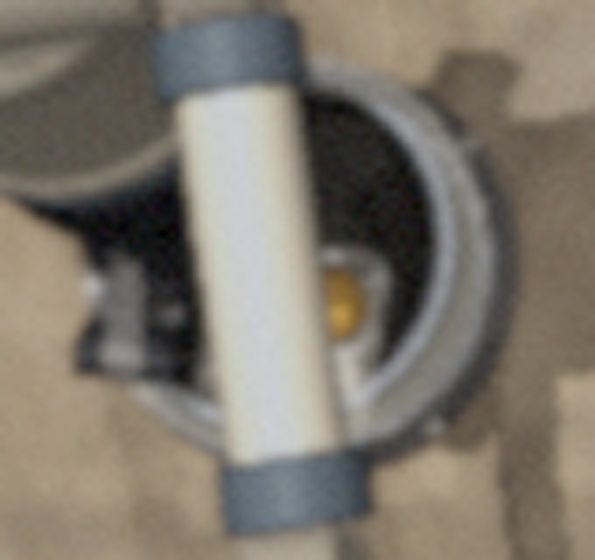

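View pics/s12.png

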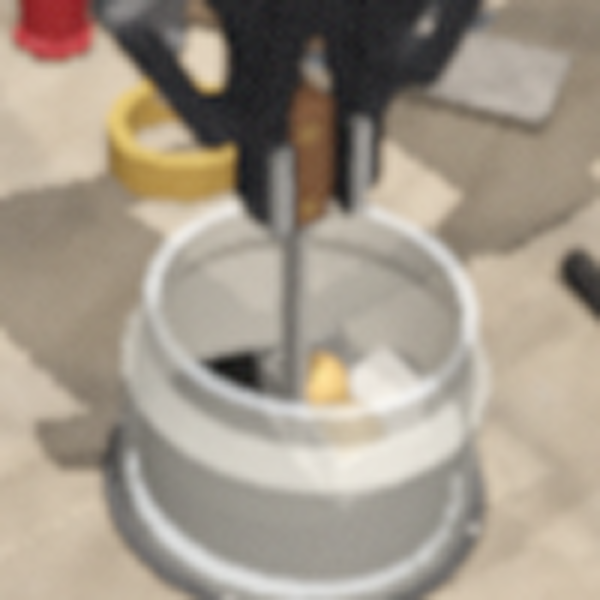

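Run:
```python
from h import *
for x,z in((-44,27),(-32,30),(-32,60),(-32,125)):
    p,R=tgt(x,2.4,z,-4,-6.5);print(x,z,row(p,R))
```

```text
-44 27 [-0.0095, -0.0, 0.0405, 0.0001, -0.0002, -0.0002]
-32 30 [-0.0223, -0.0, 0.0797, 0.0001, -0.0002, -0.0002]
-32 60 [-0.122, 0.0, 0.0727, 0.0001, -0.0002, -0.0002]
-32 125 [-0.3382, 0.0001, 0.0574, 0.0001, -0.0002, -0.0002]
```

Emit:
arm_command([
  [1,-0.003,0,0.01,0,0,0],
  [1,-0.006,0,0.025,0,0,0],
  [1,-0.01,0,0.0405,0,0,0],
  [1,-0.015,0,0.055,0,0,0],
  [1,-0.019,0,0.069,0,0,0],
  [1,-0.022,0,0.08,0,0,0],
  [1,-0.022,0,0.08,0,0,0],
  [1,-0.022,0,0.08,0,0,0],
])

```text
t: 12.4
position: [567.6, 114.1, 158.2]
tcp_rot: [3.136, 1.5, 3.023]
contact_force: [-0.0, 0.8, -2.8]
opening: 18.2
```

Run:
```python
from h import *
upd([-0.022,0,0.08,0,0,0])
print(lipnow(-6.5))
T=camera("top");S=camera("side");print(pose()[0],load()[0],readout.read_state()["contact_force"],readout.read_state()["opening"])
cv2.imwrite("pics/t13.png",cv2.resize(T[170:250,150:235,::-1],None,fx=7,fy=7,interpolation=cv2.INTER_CUBIC))
cv2.imwrite("pics/s13.png",cv2.resize(S[180:280,250:350,::-1],None,fx=6,fy=6,interpolation=cv2.INTER_CUBIC))
```

```text
cmd [567.6 114.1 158.2]
(array([-32. ,   2.4,  29.9]), np.float64(4.0))
[567.43396805 114.17123453 158.19352266] [567.55456863 114.1148392  158.20587236] [-0.32373362  0.43689862 -3.15332725] 18.363618439012953
```

View pics/t13.png

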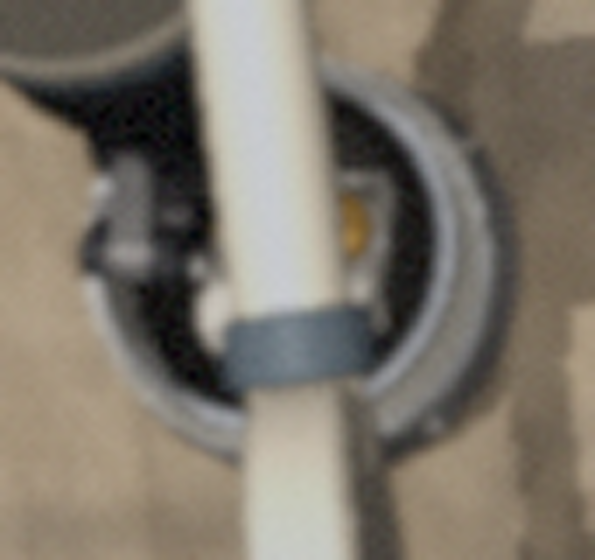

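View pics/s13.png

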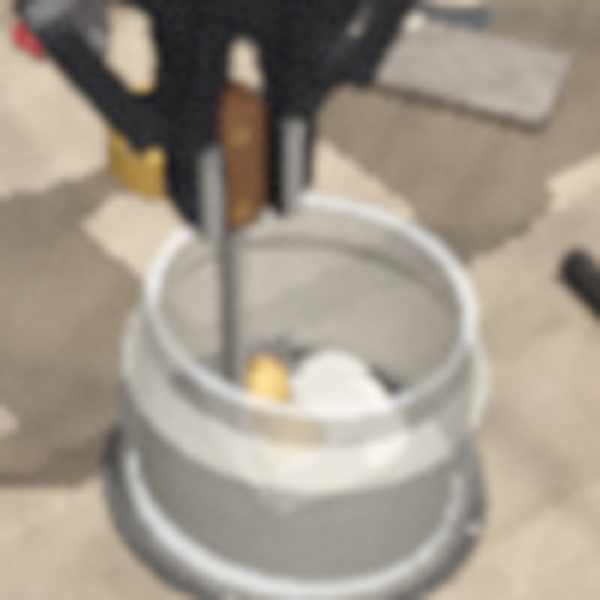

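Emit:
arm_command([
  [1,-0.005,0.015,0,0,0,0],
  [1,-0.03,0.017,-0.002,0,0,0],
  [1,-0.07,0.017,-0.005,0,0,0],
  [1,-0.11,0.017,-0.008,0,0,0],
  [1,-0.15,0.017,-0.011,0,0,0],
  [1,-0.2,0.017,-0.014,0,0,0],
  [1,-0.25,0.017,-0.018,0,0,0],
  [1,-0.3,0.017,-0.021,0,0,0],
  [1,-0.33,0.017,-0.023,0,0,0],
  [1,-0.33,0.017,-0.023,0,0,0],
])

```text
t: 13.5
position: [568.8, 119.2, 259.7]
tcp_rot: [3.124, 1.504, 3.011]
contact_force: [0.8, -0.3, -3.2]
opening: 18.7
```

Run:
```python
from h import *
upd([-0.33,0.017,-0.023,0,0,0])
print(lipnow(-6.5))
T=camera("top");S=camera("side");print(pose()[0],load()[0],readout.read_state()["contact_force"],readout.read_state()["opening"])
cv2.imwrite("pics/t14.png",cv2.resize(T[150:270,130:270,::-1],None,fx=5,fy=5,interpolation=cv2.INTER_CUBIC))
cv2.imwrite("pics/s14.png",cv2.resize(S[130:280,240:350,::-1],None,fx=4,fy=4,interpolation=cv2.INTER_CUBIC))
```

```text
cmd [568.2 119.1 257.4]
(array([-31.9,   7.5, 129.2]), np.float64(4.0))
[568.26648971 119.17012539 257.18469152] [568.19457996 119.13737631 257.44792245] [-1.22390731e-03  3.52979293e-02 -3.96743152e+00] 18.315010319876404
```

View pics/t14.png

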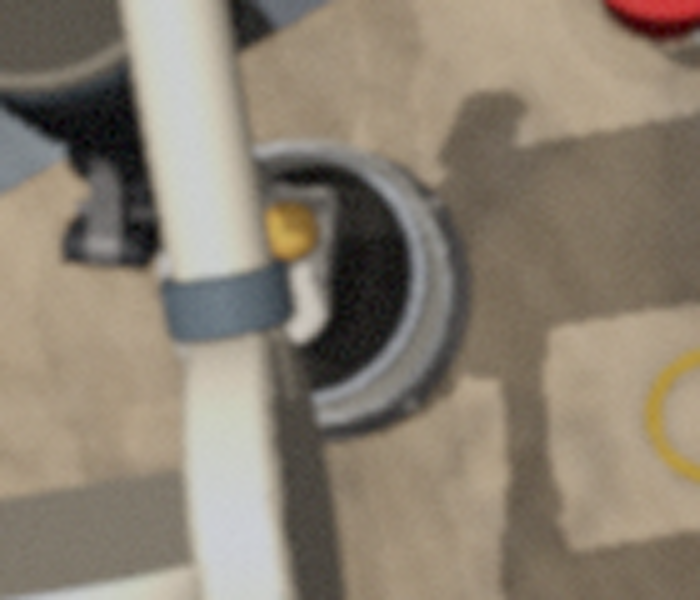

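View pics/s14.png

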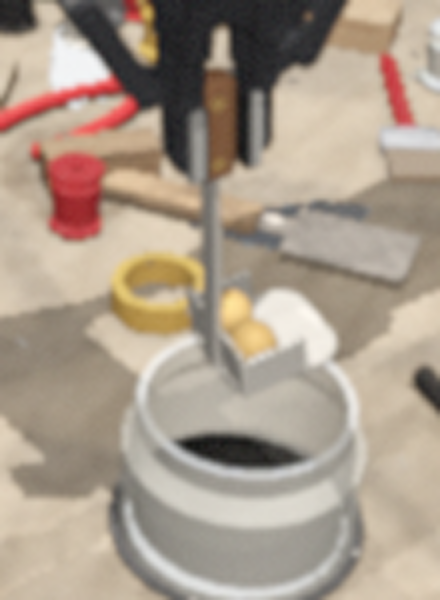

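Run:
```python
from h import *
print(row((572,-123.1,260),Rt(3,-3)))
```

```text
[-0.0161, -0.8009, 0.1029, -0.0826, -0.0089, -0.0053]
```

Emit:
arm_command([
  [1,-0.002,-0.03,0.005,0,0,0],
  [1,-0.004,-0.09,0.012,-0.01,-0.001,0],
  [1,-0.006,-0.17,0.022,-0.02,-0.002,-0.001],
  [1,-0.008,-0.26,0.034,-0.03,-0.003,-0.002],
  [1,-0.01,-0.36,0.046,-0.04,-0.004,-0.003],
  [1,-0.011,-0.46,0.06,-0.05,-0.005,-0.003],
  [1,-0.012,-0.56,0.072,-0.06,-0.006,-0.004],
  [1,-0.014,-0.66,0.085,-0.07,-0.007,-0.005],
  [1,-0.016,-0.74,0.096,-0.08,-0.009,-0.005],
  [1,-0.016,-0.79,0.102,-0.083,-0.009,-0.005],
])

```text
t: 14.6
position: [571.5, -122.4, 258.9]
tcp_rot: [3.135, 1.517, -3.096]
contact_force: [0.7, 0.3, -3.8]
opening: 18.4
```

Run:
```python
from h import *
upd([-0.016,-0.79,0.102,-0.083,-0.009,-0.005])
print(pose()[0],load()[0])
print(row((572,-123.1,200),Rt(3,0)))
print(row((572,-123.1,142),Rt(3,0)))
```

```text
cmd [ 572.1 -119.8  260. ]
[ 571.45029909 -122.40674471  258.92184623] [ 572.0844485  -119.83284018  259.99832542]
[0.1998, -0.011, 0.0096, 0.0004, -0.0261, -0.0003]
[0.3928, -0.0111, 0.0196, 0.0004, -0.0261, -0.0003]
```

Emit:
arm_command([
  [1,0.03,-0.011,0.001,0,-0.004,0],
  [1,0.09,-0.011,0.004,0,-0.01,0],
  [1,0.16,-0.011,0.008,0,-0.016,0],
  [1,0.23,-0.011,0.011,0,-0.022,0],
  [1,0.3,-0.011,0.015,0,-0.026,0],
  [1,0.35,-0.011,0.017,0,-0.026,0],
  [1,0.38,-0.011,0.019,0,-0.026,0],
  [1,0.386,-0.011,0.019,0,-0.026,0],
  [1,0.386,-0.011,0.019,0,-0.026,0],
])

```text
t: 15.5
position: [572.1, -122.9, 144.3]
tcp_rot: [1.574, 1.57, 1.628]
contact_force: [-0.5, -0.6, -2.9]
opening: 18.7
```

Run:
```python
from h import *
upd([0.386,-0.011,0.019,0,-0.026,0])
S=camera("side");s=readout.read_state();print(pose()[0],pose()[1].as_matrix().round(3),s["contact_force"])
cv2.imwrite("pics/s15.png",cv2.resize(S[100:215,190:290,::-1],None,fx=5,fy=5,interpolation=cv2.INTER_CUBIC))
```

```text
cmd [ 571.9 -123.1  144.1]
[ 572.40474885 -123.04294354  145.02358358] [[ 0.001 -0.053  0.999]
 [ 0.     0.999  0.053]
 [-1.     0.     0.001]] [ 0.58188988  0.48239465 -2.09686589]
```

View pics/s15.png

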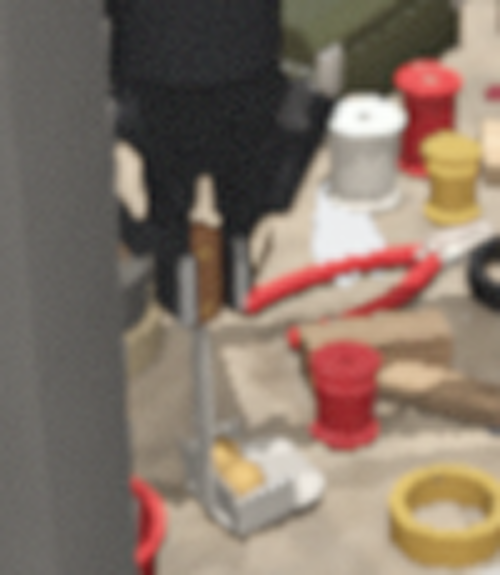

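Both balls are in the pan and the scoop hangs upright just above its original spot. Lowering to contact.

Emit:
arm_command([
  [1,0.008,0,0,0,0,0],
  [1,0.014,0,0,0,0,0],
  [1,0.014,0,0,0,0,0],
  [1,0.014,0,0,0,0,0],
])

```text
t: 15.95
position: [572.1, -123.1, 140.1]
tcp_rot: [0.976, 1.57, 1.029]
contact_force: [-0.1, -0.3, -2.9]
opening: 18.6
```

Emit:
arm_command([
  [1,0.003,0,0,0,0,0],
  [1,0.005,0,0,0,0,0],
  [1,0.005,0,0,0,0,0],
])

```text
t: 16.25
position: [572.2, -123.1, 140.1]
tcp_rot: [-0.02, 1.569, 0.033]
contact_force: [-2.3, 0.9, 5.4]
opening: 18.2
```

Emit:
arm_command([
  [1,0,0,0,0,0,0],
  [1,0,0,0,0,0,0],
  [0.5,0,0,0,0,0,0],
  [0.3,0,0,0,0,0,0],
  [0,0,0,0,0,0,0],
  [-0.5,0,0,0,0,0,0],
  [-1,0,0,0,0,0,0],
  [-1,0,0,0,0,0,0],
  [-1,0,0,0,0,0,0],
], force=20)

```text
t: 17.15
position: [572.0, -123.1, 138.3]
tcp_rot: [1.937, 1.57, 1.99]
contact_force: [1.1, 0.1, -0.4]
opening: 85.4
```

Run:
```python
from h import *
S=camera("side");s=readout.read_state();print(s["position"],s["opening"],s["contact_force"])
cv2.imwrite("pics/s16.png",cv2.resize(S[100:215,190:290,::-1],None,fx=5,fy=5,interpolation=cv2.INTER_CUBIC))
```

```text
[ 571.9566018  -123.06658121  138.31213648] 85.51623433736991 [ 0.08654947 -0.27558735 -0.66410378]
```

View pics/s16.png

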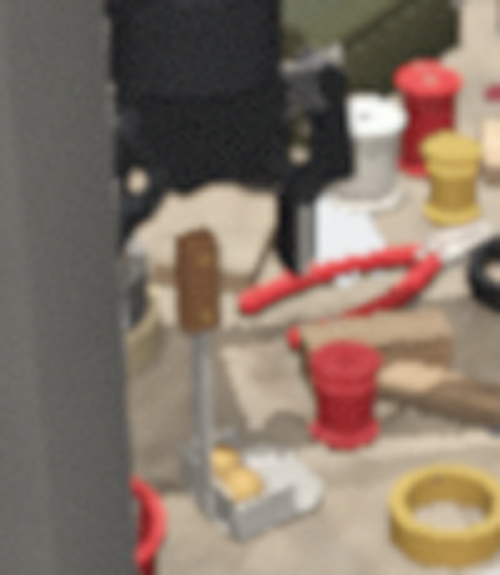

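Released, the scoop standing with both balls in it. Retreat straight up.

Emit:
arm_command([
  [-1,-0.05,0,0,0,0,0],
  [-1,-0.13,0,0,0,0,0],
  [-1,-0.22,0,0,0,0,0],
  [-1,-0.32,0,0,0,0,0],
  [-1,-0.4,0,0,0,0,0],
  [-1,-0.4,0,0,0,0,0],
  [-1,-0.4,0,0,0,0,0],
])

```text
t: 17.9
position: [572.2, -123.2, 259.5]
tcp_rot: [-0.076, 1.569, -0.023]
contact_force: [-0.4, 0.6, -1.0]
opening: 85.2
```

Run:
```python
from h import *
S=camera("side");T=camera("top");s=readout.read_state();print(s["t"],s["position"],s["qvel"].round(3),s["contact_force"])
a=cv2.resize(S[70:215,190:290,::-1],None,fx=4,fy=4);b=cv2.resize(T[130:230,270:370,::-1],None,fx=4,fy=4)
b=cv2.copyMakeBorder(b,0,a.shape[0]-b.shape[0],0,0,cv2.BORDER_CONSTANT)
cv2.imwrite("pics/f17.png",np.hstack([a,b]))
```

```text
18.0 [ 571.66681489 -123.01681666  257.06788905] [-0.001  0.007  0.015 -0.    -0.    -0.001] [ 0.37834453  0.39605864 -0.14050524]
```

View pics/f17.png

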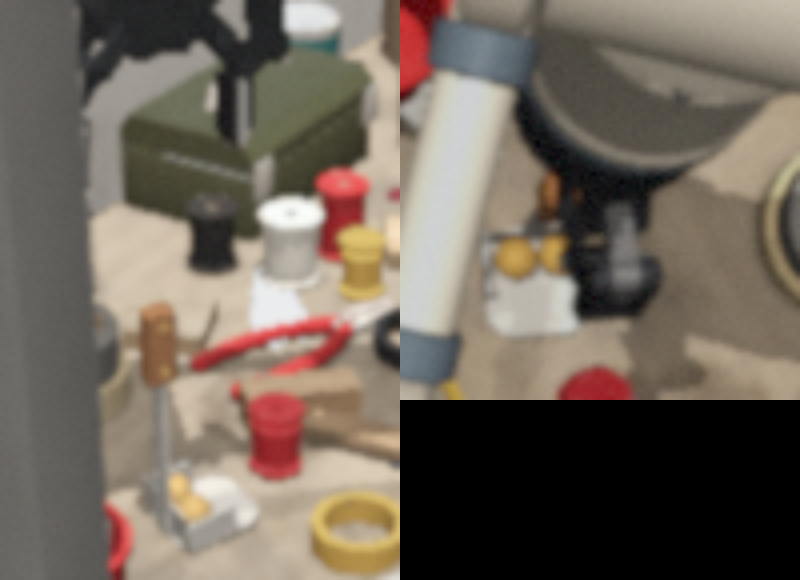

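The scoop stands upright at about (572, -123) and both balls lie at the back of the pan. The arm is clear and still.

```bash
python3 -c "
from bench import order;print(order.hand_in())"
```

```text
the job is handed in; nothing more can be done
None
```

I scooped both balls out of the jar and set the loaded scoop upright back on its original spot on the bare worktop. The job was handed in with the clock at 18.0 s; no verdict was reported.

- **What I did:** I gripped the scoop's handle and tipped it 24° lip down into the jar. The lip slid under the balls until the force showed it was at the wall. I then righted it to 4° past upright, lifted it clear of the rim, set it down and let go.
- **Last checks:** Both cameras show both balls at the back of the pan. The scoop stands upright at about (572, -123) mm, roughly 240 mm from the jar. The gripper is about 120 mm above its grasping height and touches nothing. The largest force reading I saw was about 10 N, from the readings at the end of each move.
- **What disagreed:** The two cameras differed by about 4 mm in x and 8 mm in y. Comparing the fingertips with the robot's own position favoured the side camera. I lined the scoop up with the balls mainly by comparing them within single top-camera pictures, choosing a middle value where the cameras differed.

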